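# Clamp a fresh glue-up in the bench screw press with its fold-away crank handle

## Robot

A 7-joint arm with a two-finger parallel gripper is mounted at the origin on a cart in front of the work surface, level with it; the furniture and walls round the work are solid. World frame = base frame: x ahead of the robot, y to its left, z up, the work surface at z = 0. Lengths are in m, angles in rad, forces in N, time in s.
With the tool pointing down it reaches from about 0.425 to 0.925 m from the base axis. Payload 6.8 kg.
Tool frame: the origin (TCP) lies on the front face of the gripper's body, between the roots of the fingers; the fingertips stand 73 mm ahead of it and the grasp point (between the pads) lies 54 mm ahead of it (env.nose_length is the distance from the TCP to the fingertips, in m); z points along the fingers, y is the line along which they close (so a half turn about z gives the same grasp; the last joint's range is limited). The gripper opens to 85 mm and grips with 20 to 120 N. Pads are 22 mm wide; open, the fingers measure 114 mm over their backs; the gripper's body (76 mm by 85 mm) begins 54 mm behind the grasp point. The pads swing forward as they close: fully open they stand 13 mm farther back than shut.
Start: joints at [-1.273, 0.477, 0.022, 1.555, -0.011, 1.109, -0.083], TCP at [0.266, 0.62, 0.304] pointing down, gripper open.
Joint ranges: [-2.96, 2.96], [-0.34, 2.1], [-1.41, 1.46], [0.24, 2.44], [-1.37, 4.51], [0.17, 1.92], [-2.96, 2.96]. Speed limits (rad/s): [2.39, 2.39, 3.14, 3.14, 3.14, 3.14, 3.14].

## Interface

Orientations are given as a unit quaternion [w, x, y, z].
In Python, from cell import env, kin, camera, calibration, job gives the robot as it stands. The module is installed in compiled form; this text tells all that it offers. Calls block until the motion is done:
- env.reach(position, orientation): joint-space move of the TCP to a pose.
- env.movel(position, velocity=0.15, rot=None, stop_force=None): straight line of the TCP; rot=None keeps the orientation; velocity is the mean speed in m/s. With stop_force (N) it stops when the force on the tool has changed by that much, and returns True; else False.
- env.goto_joints(angles): joint-space move.
- env.grip(opening, f_grip=None): finger opening in m; f_grip is the grip in N (None keeps the last); returns when the fingers have stopped.
- env.dwell(seconds).
- kin.inverse_kinematics(position, orientation): joint angles nearest the present ones, or None.
- env.get_state(): the state.
- camera(name): name is "scene" or "top"; returns (picture, depth): 480x640x3 uint8, blue, green, red; 480x640 float32, m along the optical axis (not along the pixel's ray), 0 where there is no reading.
- calibration(name): a dict with "fx", "fy", "cx", "cy" (pixels), "rvec" (rotation vector, rad) and "tvec" (3), from world to camera coordinates, as OpenCV has them. Camera axes: x right, y down, z forward; pixel columns grow to the right and rows downward; lengths in m; the calibration is good to about 2 mm. A picture is of the moment at which its call begins. calibration takes no time and is no camera call.
A pose or a line that the arm cannot do raises env.PlanningError and nothing moves.
- job.job_done(): hands the job in; it is judged then, once.
The state is a dict: "time": time; "qpos": joint angles; "joint_velocities": joint speeds; "joint_torque": joint torques, N m; "tcp_pos": TCP position; "orientation": TCP orientation; "force": force on the tool from outside, world axes, zero at the start; "torque": the same for the moment, N m; "opening": finger opening in m; "gripper_force": force on a finger pad.
Only numpy, scipy, OpenCV 4.12 (cv2) and the standard library are available. Lean on these libraries where they do the work, as an engineer would, in place of code of your own. Each camera call takes 0.05 s, during which the arm holds its last target. There are 200 camera calls.

## Task

The two cream bars in the green screw press have just been glued face to face and must stay clamped while the glue sets: flip the handwheel's fold-away handle fully upright, and wind the wheel clockwise by it until the platen grips the bars and the crank pushes back about 5 N harder than it did running free, firm but not so hard that the glue is squeezed out of the joint. Then let go, leaving the screw as it is, and fold the handle flat on the wheel again so that nothing catches on it. Keep the bars in line and leave the things round the press where they stand.

Things in the scene. Friction and masses are not known exactly. Their poses are not given: they have to be found in the camera images.
- press: green two-column bench screw press, bolted down: base 150 x 205 mm, 18 mm high, steel bed plate with its top at 22 mm, two 18 mm columns 76 mm either side of the screw axis along the press's y, crosshead from 134 to 166 mm with a boss to 174 mm. Origin on the worktop under the screw axis; x is the open way through the press, along which the bars lie.
- wheel_hub (a point): centre of the handwheel, on the vertical screw axis, at the height of the wheel's flat upper face. The wheel is a bright steel disc of 160 mm diameter; inside radius 61 mm its upper face is flat and free (a 2.5 mm nut at the centre), the rim outside that is 5 mm higher.
- spindle: the press screw; origin at wheel_hub. Clockwise from above lowers wheel, spindle and platen by 30 mm a turn (4.77 mm a rad); it stays where left. Running free, slow turning takes about 6 to 8 N of push at the handle's ball; each 14 N of clamping adds about 1 N. After first touch clamping grows by some 50 to 70 N per mm of travel. At the start the platen hangs some 12 to 24 mm above the bars.
- handle_hinge (a point): middle of the fold-away handle's hinge pin, 66 mm from the screw axis and 18 mm above wheel_hub; the pin is level and square to the radius. It sits in a steel fork on the rim, 30 mm wide along the pin, 16 mm along the radius, that reaches 24 mm above wheel_hub.
- handle_ball (a point): centre of the handle's black ball end, 22 mm across, 48 mm from the hinge pin; handle 59 mm long from the pin, shank 12 mm thick. Folded it lies along the radius, ball towards the screw axis, 18 mm above the wheel's face (7 mm of air under it). Shank and ball revolve freely about the handle's length: a gripper holding the upright handle's ball need not turn with the wheel.
- handle (a joint): the handle's fold angle: 0 folded flat across the wheel, 1.571 upright against its stop. A stiff hinge without a spring: it stays at any angle and takes about 2 N at the ball to move. Pinched and swung up by fingers that stay upright, the ball slowly slips out of the pads, so check the angle; it can be pushed on from the hub side.
- platen: dark steel pressing plate, 112 x 185 mm and some 18 mm thick with a thin rubber face, hanging under the spindle on a stiff rubber buffer and guided by brass bushes on the columns; its origin lies inside it, on the screw axis.
- upper_bar: upper cream cast bar of the glue-up, 66 x 208 mm and about 22 mm thick, its long side along the press's x, wide face up, loose on the lower one; origin under its centre.
- lower_bar: lower cream cast bar, same size, wide face down on the bed; origin under its centre.
- bed_centre (a point): centre of the bed plate's top, on the screw axis.
- spirit_bottle: white spirit bottle with a white cap and a blue band, 62 mm across, 159 mm high; origin under its centre. A bystander.
- cure_bottle: white hardener bottle with a black cap and a yellow band, 68 mm across, 181 mm high; origin under its centre. A bystander.
- mixing_cup: white open mixing cup, 79 mm across, 88 mm high; origin under its centre. A bystander.
- bonded_pair: sand-coloured pair of bars bonded earlier, 65 x 194 x 43 mm, lying right of the press under another such pair; origin under its centre. A bystander.
- bonded_pair_2: second such pair, 68 x 193 x 43 mm, lying on top of the first; origin under its centre. A bystander.
- chip_brush: chip brush with a wooden handle, 218 mm long, lying flat; origin under its centre. A bystander.

How it is judged:
On the way, in this order (a step that is already met when the one before it is completed fails the run):
1. the handle is folded out fully upright (value of joint handle above 1.45 rad), for 0.2 s.
2. wound down by the upright handle until the platen bears firmly on the bars (contact force between platen and upper_bar above 40 N and value of joint handle above 1.2 rad), for 0.3 s.
At the end, for the whole second after the job is handed in: The platen clamps the bars with 40 to 110 N (the crank pushed back 3 to 8 N harder than running free), the handle is folded flat (under 0.12 rad), the bars lie in line within 6 mm and within 25 mm of the bed's centre (contact force between platen and upper_bar between 40 and 110 N and value of joint handle below 0.12 rad and horizontal distance between upper_bar and lower_bar below 0.006 m and horizontal distance between upper_bar and bed_centre below 0.025 m); the robot touches nothing.
It fails at once if the bars are pressed with more than 130 N, which starves the joint (contact force between platen and upper_bar above 130 N).
It fails at once if a bystander is moved by more than 20 mm (distance of any of spirit_bottle, cure_bottle, mixing_cup, bonded_pair, bonded_pair_2, chip_brush from where it was at the start of the episode above 0.02 m).
It also fails if it takes over 72 s, if anything falls off the work surface, if the arm or the gripper's body presses on something with over 40 N, if the wrist force passes 120 N, or if a joint passes its speed limit or range.

## Working session

There is one attempt and no reset: what is moved stays moved. The work goes in short steps, each a Python script; the robot and the scene stay as the last script left them, time stands still between calls to the robot, and variables do not carry over. Pictures are saved under pics/ and viewed, at most 10 in all, crops included, and the job is handed in when it is done.

```bash
mkdir -p pics
cat > h.py <<'E'
import numpy as np, cv2
from cell import env, kin, camera, calibration, job
def cloud(name):
    img,d=camera(name); c=calibration(name)
    R,_=cv2.Rodrigues(np.array(c["rvec"],float)); t=np.array(c["tvec"],float).ravel()
    v,u=np.mgrid[:480,:640]
    P=np.stack([(u-c["cx"])/c["fx"]*d,(v-c["cy"])/c["fy"]*d,d],-1)
    W=(P-t)@R
    W[d==0]=np.nan
    return img,W
E
python3 - <<'E'
from h import *
for n in("scene","top"):
    i,W=cloud(n); cv2.imwrite(f"pics/{n}0.png",i); np.save(f"pics/{n}0.npy",W)
print(env.get_state())
E
```

```text
{'time': 0.1, 'qpos': array([-1.27308785,  0.47772055,  0.02232797,  1.55636253, -0.0115093 ,
        1.10929689, -0.08308793]), 'joint_velocities': array([ 0.00120252, -0.00134707, -0.00076614, -0.00393276, -0.00021227,
        0.00114738, -0.00177408]), 'joint_torque': array([ 4.46368911e-03, -5.97765791e+01,  1.61375508e+00, -2.81955618e+01,
        1.28450379e-02,  5.16159256e-03,  2.96924362e-06]), 'tcp_pos': array([0.26629106, 0.61979597, 0.30301626]), 'orientation': array([-1.15006150e-04,  2.01494744e-01,  9.79489244e-01, -8.21760346e-04]), 'force': array([ 0.59406839, -0.79510296,  0.3134365 ]), 'torque': array([-0.03015082,  0.01353138,  0.05585898]), 'gripper_force': 0.0, 'opening': 0.08527440560988055}
```

View pics/scene0.png

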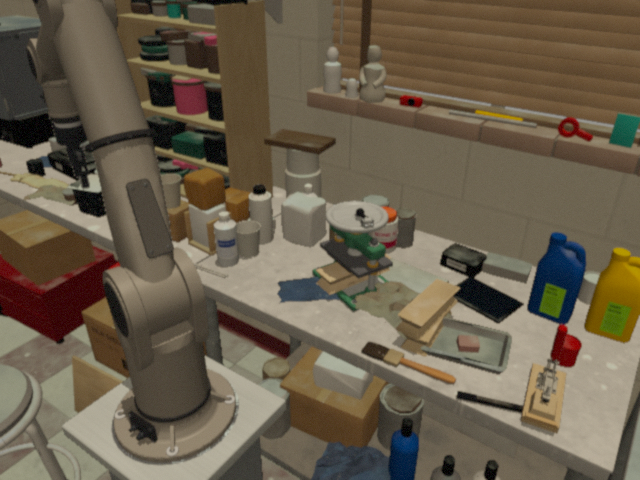

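View pics/top0.png

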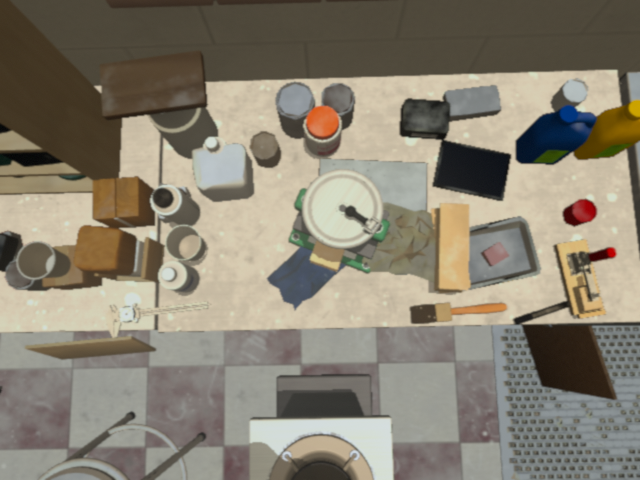

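The scene view shows the press at about (355,235). In the top view the wheel centre is near (343,209), with the folded handle's ball near (347,211) and its fork near (370,225).

Run:
```python
from h import *
from scipy.optimize import least_squares
for n,(u0,u1,v0,v1) in (("top",(285,405,155,275)),):
    i=cv2.imread(f"pics/{n}0.png")[v0:v1,u0:u1]; cv2.imwrite(f"pics/{n}c.png",cv2.resize(i,None,fx=5,fy=5,interpolation=cv2.INTER_CUBIC))
W=np.load("pics/top0.npy"); S=np.load("pics/scene0.npy")
for n,A in(("top",W),("scene",S)):
    B=A.reshape(-1,3); B=B[np.isfinite(B[:,0])]
    m=(abs(B[:,0]-W[209,330,0])<.12)&(abs(B[:,1]-W[209,330,1])<.12)&(B[:,2]>.17)
    Q=B[m]; h,e=np.histogram(Q[:,2],np.arange(.17,.32,.004)); print(n,len(Q),list(zip(e.round(3),h)))
    print(W[209,330],W[190,343],W[211,347],W[225,370],W[218,358],W[240,318],W[300,350])
```

```text
top 5159 [(np.float64(0.17), np.int64(13)), (np.float64(0.174), np.int64(10)), (np.float64(0.178), np.int64(6)), (np.float64(0.182), np.int64(5)), (np.float64(0.186), np.int64(0)), (np.float64(0.19), np.int64(0)), (np.float64(0.194), np.int64(0)), (np.float64(0.198), np.int64(0)), (np.float64(0.202), np.int64(0)), (np.float64(0.206), np.int64(45)), (np.float64(0.21), np.int64(1613)), (np.float64(0.214), np.int64(2247)), (np.float64(0.218), np.int64(850)), (np.float64(0.222), np.int64(41)), (np.float64(0.226), np.int64(13)), (np.float64(0.23), np.int64(35)), (np.float64(0.234), np.int64(153)), (np.float64(0.238), np.int64(109)), (np.float64(0.242), np.int64(19)), (np.float64(0.246), np.int64(0)), (np.float64(0.25), np.int64(0)), (np.float64(0.254), np.int64(0)), (np.float64(0.258), np.int64(0)), (np.float64(0.262), np.int64(0)), (np.float64(0.266), np.int64(0)), (np.float64(0.27), np.int64(0)), (np.float64(0.274), np.int64(0)), (np.float64(0.278), np.int64(0)), (np.float64(0.282), np.int64(0)), (np.float64(0.286), np.int64(0)), (np.float64(0.29), np.int64(0)), (np.float64(0.294), np.i
[... 1288 characters left out ...]
float64(0.266), np.int64(0)), (np.float64(0.27), np.int64(0)), (np.float64(0.274), np.int64(0)), (np.float64(0.278), np.int64(0)), (np.float64(0.282), np.int64(0)), (np.float64(0.286), np.int64(0)), (np.float64(0.29), np.int64(0)), (np.float64(0.294), np.int64(0)), (np.float64(0.298), np.int64(0)), (np.float64(0.302), np.int64(0)), (np.float64(0.306), np.int64(0)), (np.float64(0.31), np.int64(0)), (np.float64(0.314), np.int64(0))]
[ 0.57969262 -0.03112468  0.21182729] [ 0.61731589 -0.05760748  0.21193377] [ 0.56799778 -0.06298876  0.24194527] [ 0.54135282 -0.10613034  0.23474746] [ 0.55515889 -0.08372094  0.23626017] [ 0.51808251 -0.00645571  0.21543803] [ 0.41213364 -0.07415496 -0.00366819]
```

View pics/topc.png

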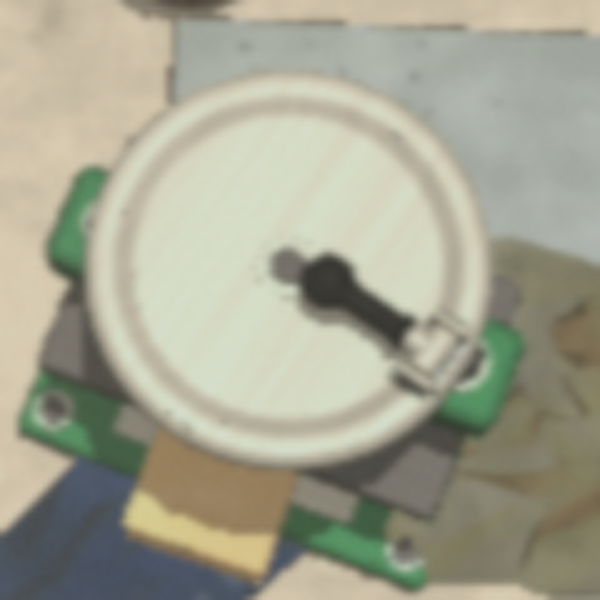

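```bash
cat >> h.py <<'E'
from scipy.spatial.transform import Rotation as Ro
def quat(yaw):           # tool down, closing line y at angle yaw in world
    y=np.array([np.cos(yaw),np.sin(yaw),0]); z=np.array([0,0,-1.]); x=np.cross(y,z)
    q=Ro.from_matrix(np.stack([x,y,z],1)).as_quat(); return q[[3,0,1,2]]
def best(p,yaw):         # choose the half turn nearer to the present joint 7
    q0=env.get_state()["qpos"]; c=[]
    for a in(yaw,yaw+np.pi):
        s=kin.inverse_kinematics(p,quat(a))
        if s is not None: c.append((abs(np.array(s)-q0).max(),a))
    return quat(min(c)[1])
def handle(W,c,zmin):    # mean of raised points over the wheel
    B=W.reshape(-1,3); B=B[np.isfinite(B[:,0])]
    return B[(np.hypot(*(B[:,:2]-c).T)<.085)&(B[:,2]>zmin)]
def st(): 
    s=env.get_state(); return s["time"],s["tcp_pos"].round(4),s["force"].round(2),round(s["opening"],4),s["gripper_force"]
E
python3 - <<'E'
from h import *
W=np.load("pics/top0.npy"); B=W.reshape(-1,3); B=B[np.isfinite(B[:,0])]
Q=B[(np.hypot(B[:,0]-.577,B[:,1]+.054)<.1)&(B[:,2]>.204)]
(c,d,a)=cv2.fitEllipse(cv2.convexHull(Q[:,:2].astype(np.float32)*1000)); print("ell",c,d,"mean",Q.mean(0))
(c2,r2)=cv2.minEnclosingCircle(Q[:,:2].astype(np.float32)*1000);print(c2,r2)
c=np.array(c)/1000
r=np.hypot(*(Q[:,:2]-c).T); zf=np.median(Q[(r<.055)&(Q[:,2]<.222),2]); zr=np.median(Q[(r>.066)&(r<.078)&(Q[:,2]<.226),2]); print("face",zf,"rim",zr)
H=handle(W,c,.226); v=H[:,:2]-c; ph=np.arctan2(*(v.mean(0)[::-1])); rr=v@[np.cos(ph),np.sin(ph)]
print("phi",ph,"range",rr.min(),rr.max(), "ball top", H[rr<.03][:,2].max())
S=np.load("pics/scene0.npy").reshape(-1,3); S=S[np.isfinite(S[:,0])]
Q=S[(np.hypot(S[:,0]-.577,S[:,1]+.054)<.1)&(S[:,2]>.204)]
print("scene",[x/1 for x in cv2.minEnclosingCircle(Q[:,:2].astype(np.float32)*1000)[0]],Q.mean(0)); H=handle(S,c,.226); v=H[:,:2].mean(0)-c; print(np.arctan2(v[1],v[0]))
E
```

```text
ell (580.7713623046875, -53.97625732421875) (158.76812744140625, 159.550048828125) mean [ 0.57928668 -0.05399468  0.21676302]
(580.9183349609375, -54.557151794433594) 80.5595703125
face 0.2138729496015218 rim 0.2183895878564609
phi -2.2190975103164914 range 0.007529746998113985 0.07649988869666638 ball top 0.24528185667931898
scene [577.402099609375, -57.93721389770508] [ 0.56873495 -0.06201146  0.2175288 ]
-2.2406293797777046
```

```bash
cat >> h.py <<'E'
C=np.array([.580,-.0545]); PHI=-2.225; ZF=.213
def rv(phi): return np.array([np.cos(phi),np.sin(phi)])
def ball(phi,a,zf): return np.r_[C+rv(phi)*(.066-.048*np.cos(a)), zf+.018+.048*np.sin(a)]
E
python3 - <<'E'
from h import *
b=ball(PHI,0,ZF); print(b)
p=env.get_state()["tcp_pos"]; env.movel(p+[0,0,.12],.3)
q=best(b+[0,0,.16],PHI+np.pi/2)
env.reach(b+[0,0,.16],q); env.grip(.055,40)
print(env.movel(b+[0,0,.063],.12,stop_force=8), st())
i,W=cloud("scene"); cv2.imwrite("pics/s1.png",cv2.resize(i[150:330,270:480],None,fx=3.3,fy=3.3))
i,W=cloud("top"); 
env.grip(0.0,40); print(st())
E
```

```text
[ 0.5690465  -0.06878359  0.231     ]
False (4.675, array([ 0.5695, -0.069 ,  0.2947]), array([-0.5 ,  0.88,  0.87]), 0.0551, 0.0)
(5.2, array([ 0.57  , -0.0693,  0.2947]), array([ 4.27, -1.9 ,  0.03]), 0.0191, 39.093952775001526)
```

View pics/s1.png

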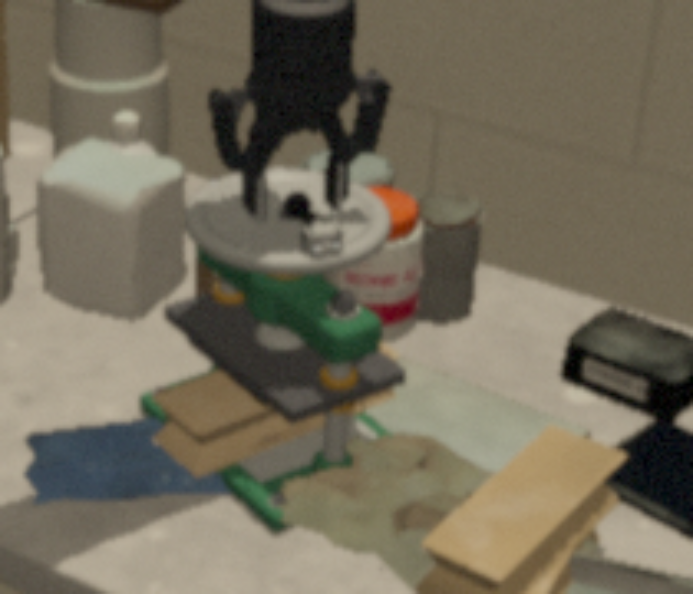

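The picture shows the open fingers straddling the black ball at about (297,205). The bars lie under the platen, well aligned. Now I swing the handle up.

Run:
```python
from h import *
p0=env.get_state()["tcp_pos"]; b0=ball(PHI,0,ZF)
for a in np.radians(np.arange(10,91,10)):
    env.movel(p0+ball(PHI,a,ZF)-b0,.06)
    print(round(a,2),st()[2:4])
print(st())
i,W=cloud("scene"); cv2.imwrite("pics/s2.png",cv2.resize(i[170:280,310:420],None,fx=5,fy=5))
```

```text
0.17 (array([ 2.82, -2.76, -0.52]), 0.0191)
0.35 (array([ 2.73, -5.04, -1.74]), 0.0196)
0.52 (array([ 2.9 , -3.92, -2.4 ]), 0.0193)
0.7 (array([ 3.98, -3.44, -2.98]), 0.0192)
0.87 (array([ 4.75, -3.94, -2.15]), 0.0188)
1.05 (array([ 4.67, -3.82, -1.73]), 0.0191)
1.22 (array([ 4.5 , -3.93, -2.02]), 0.0189)
1.4 (array([ 5.03, -4.61, -2.76]), 0.0183)
1.57 (array([-1.35, -2.24, -0.82]), -0.0001)
(7.8333, array([ 0.5396, -0.1076,  0.342 ]), array([-1.35, -2.24, -0.82]), -0.0001, 1.1814667889848351)
```

View pics/s2.png

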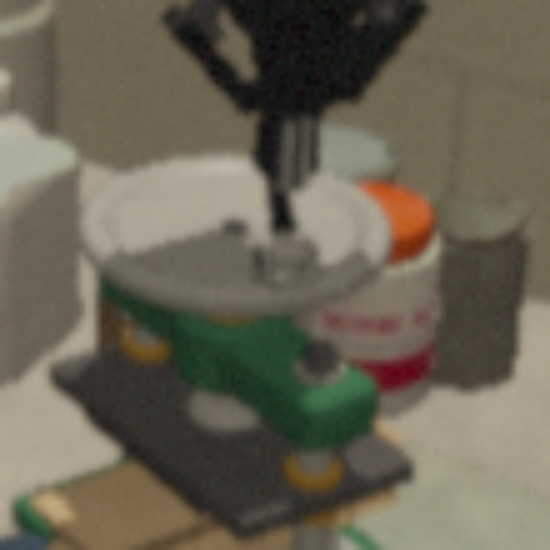

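The fingers have slipped off the ball with the handle nearly upright at about (285,200). I'll push it home from the hub side.

Run:
```python
from h import *
def at(r,z): return np.r_[C+rv(PHI)*r,z]
p=env.get_state()["tcp_pos"]
env.movel(p+[0,0,.03],.15); env.movel(at(.018,p[2]+.03),.15); env.movel(at(.018,.347),.15)
h=env.movel(at(.056,.347),.03,stop_force=9); s=env.get_state()
print(h,(s["tcp_pos"][:2]-C)@rv(PHI),st())
env.movel(at(.025,.347),.1)
env.movel(at(.025,.40),.15); env.movel(at(-.05,.44),.3)
i,W=cloud("top"); H=handle(W,C,.25); print(len(H),H.mean(0),H.max(0)); v=H[:,:2].mean(0)-C; print(np.hypot(*v),np.arctan2(v[1],v[0]))
H=H[H[:,2]>.265];print(len(H),H.mean(0),H.max(0)); v=H[:,:2].mean(0)-C; print(np.hypot(*v),np.arctan2(v[1],v[0]))
cv2.imwrite("pics/t3.png",cv2.resize(i[155:275,285:405],None,fx=4,fy=4))
i,W=cloud("scene");H=handle(W,C,.25); print(len(H),H.mean(0),H.max(0)); cv2.imwrite("pics/s3.png",cv2.resize(i[170:280,310:420],None,fx=4,fy=4))
print(st()[0])
a,b=cv2.imread("pics/t3.png"),cv2.imread("pics/s3.png"); cv2.imwrite("pics/c3.png",np.hstack([cv2.resize(a,(400,400)),cv2.resize(b,(400,400))]))
```

```text
True 0.026152629279041807 (9.5833, array([ 0.5645, -0.0755,  0.3484]), array([1.17, 1.41, 2.03]), -0.0001, 0.9488308243453503)
10058 [ 0.57360897 -0.01772058  0.73443928] [0.64689658 0.03028958 0.76274066]
0.037330560718115545 1.7428448661307272
10031 [ 0.57368807 -0.01749617  0.73572694] [0.64689658 0.03028958 0.76274066]
0.03753830213586197 1.7397452318867137
5377 [ 0.58254624 -0.0338701   0.56958623] [0.65700928 0.03001512 0.7214865 ]
10.8667
```

View pics/c3.png

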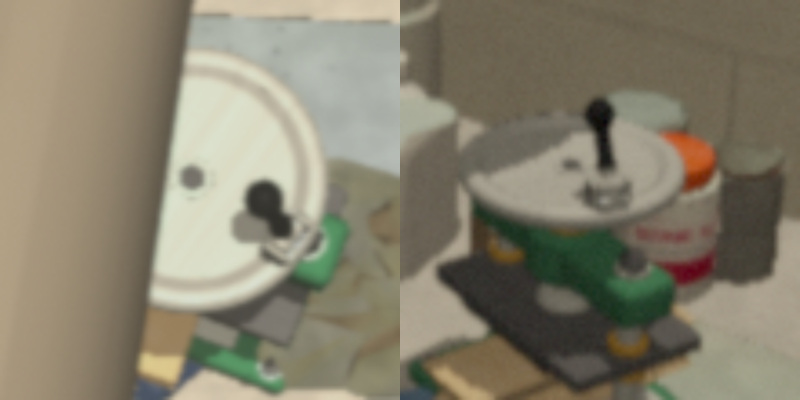

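The handle stands at roughly 60–70° (left: ball at (264,200), fork at (285,243)), and the wheel has turned a few degrees clockwise. I'll measure once more and push again.

Run:
```python
from h import *
for n in("top","scene"):
    i,W=cloud(n); H=handle(W,C,.222)
    H=H[H[:,2]<.30]; v=H[:,:2]-C; 
    for lo,hi in((.226,.24),(.24,.26),(.26,.3)):
        k=v[(H[:,2]>lo)&(H[:,2]<=hi)]
        if len(k): m=k.mean(0); print(n,lo,len(k),m,np.hypot(*m),np.arctan2(m[1],m[0]))
    print(H[:,2].max())
```

```text
top 0.226 92 [-0.04069195 -0.0535592 ] 0.06726382451533353 -2.2205123674097536
top 0.24 49 [-0.03795909 -0.04812598] 0.061294394197381766 -2.2386361858855017
top 0.26 122 [-0.02868234 -0.03669762] 0.04657673516297758 -2.234207845237267
0.28910740294060827
scene 0.226 80 [-0.0430437  -0.05646885] 0.07100346361251232 -2.2220950348088273
scene 0.24 43 [-0.03749774 -0.05019763] 0.06265686566249279 -2.212376146330744
scene 0.26 79 [-0.03335886 -0.04195364] 0.053599642938181875 -2.2425644623926364
0.2889133826330277
```

Run:
```python
from h import *
def at(r,z): return np.r_[C+rv(PHI)*r,z]
env.movel(at(.018,.40),.25); env.movel(at(.018,.349),.15)
for r in (.024,.03,.036,.041,.044,.046,.048,.05):
    h=env.movel(at(r,.349),.04,stop_force=18); f=env.get_state()["force"]; print(r,h,f.round(1),f[:2]@rv(PHI))
    if h or f[:2]@rv(PHI)<-10: break
env.movel(at(.022,.349),.1); env.movel(at(.022,.40),.2)
i,W=cloud("scene"); H=handle(W,C,.222); H=H[H[:,2]<.30]; v=H[:,:2]-C
for lo,hi in((.226,.24),(.24,.26),(.26,.3)):
    k=v[(H[:,2]>lo)&(H[:,2]<=hi)]; m=k.mean(0); print(lo,len(k),m,np.hypot(*m),np.arctan2(m[1],m[0]))
print(H[:,2].max(), st()[0])
```

```text
0.024 False [ 0.5 -0.1 -0.1] -0.265709618631151
0.03 False [2.3 2.7 6.2] -3.524805256175023
0.036 False [3.  5.2 8. ] -5.967868382274795
0.041 False [2.9 2.5 2.9] -3.7009826498867517
0.044 False [1.6 1.6 1.6] -2.298352413883869
0.046 False [2.6 3.3 1.3] -4.172942897795185
0.048 False [ 5.3  6.7 -0.3] -8.547516773935861
0.05 False [7.1 8.4 0.1] -10.98788530157418
0.226 78 [-0.04301347 -0.05689284] 0.07132288601985119 -2.2181542299680177
0.24 38 [-0.04338236 -0.0556997 ] 0.07060088825244795 -2.2325145352926796
0.26 84 [-0.04408853 -0.05700399] 0.07206423386700092 -2.229124088052419
0.2924459465212884 14.9917
```

```bash
cat >> h.py <<'E'
import json
def tcp(phi,a0=PHI,off=.055,r=.066): return np.r_[C+rv(phi)*r, ZF+.066+off-.00477*(a0-phi)]
def res(phi,n=1):
    t=np.array([np.sin(phi),-np.cos(phi)]); f=env.get_state()["force"]; return -f[:2]@t, f[:2]@rv(phi), f[2]
E
python3 - <<'E'
from h import *
env.grip(.06,60)
env.movel(tcp(PHI)+[0,0,.05],.2); h=env.movel(tcp(PHI),.1,stop_force=8); print(h,st())
env.grip(0,60); print(st()); print(res(PHI))
L=[];phi=PHI
for k in range(14):
    phi-=.1; env.movel(tcp(phi),.06); r=res(phi); L.append(r[0]); print(round(PHI-phi,2),np.round(r,2),round(st()[3],4))
    if st()[3]<.015: print("slip"); break
    if k>5 and r[0]>np.median(L[2:])+2.2: break
json.dump([phi,L],open("w.json","w")); print(st())
E
```

```text
False (16.625, array([ 0.5402, -0.1068,  0.3343]), array([-0.27, -0.13,  0.16]), 0.0602, 0.0)
(17.0917, array([ 0.5406, -0.1074,  0.335 ]), array([ 1.04, -1.5 ,  5.01]), 0.0188, 58.50590407848358)
(np.float64(1.7362950884338069), np.float64(0.5572026703004657), np.float64(5.0130525804053505))
0.1 [ 4.73 -0.24  6.29] 0.0185
0.2 [ 4.38 -0.67  6.85] 0.0187
0.3 [ 3.96 -0.98  7.79] 0.0188
0.4 [ 3.3  -1.78  6.8 ] 0.0183
0.5 [ 3.06 -1.24  8.51] 0.0191
0.6 [ 2.98 -2.23  7.36] 0.0186
0.7 [ 3.5  -1.33  7.36] 0.0185
0.8 [ 3.53 -2.41  6.68] 0.0186
0.9 [ 3.88 -3.02  6.48] 0.0185
1.0 [ 2.45 -2.05  7.97] 0.0187
1.1 [ 3.4  -3.11  8.33] 0.0187
1.2 [ 3.52 -3.46  7.65] 0.0187
1.3 [ 3.38 -2.84  8.71] 0.019
1.4 [ 2.82 -1.72  9.66] 0.0189
(20.7083, array([ 0.522 , -0.0249,  0.3282]), array([ 0.22, -3.29,  9.66]), 0.0189, 59.4964063167572)
```

Run:
```python
from h import *
phi,L=json.load(open("w.json")); M=[]
while PHI-phi<5.2:
    d=.1 if PHI-phi<2.35 else .05
    phi-=d; env.movel(tcp(phi),.06); r=res(phi); L.append(r[0]); p=env.get_state()["tcp_pos"][:2]-C
    lag=(np.arctan2(p[1],p[0])-phi+np.pi)%(2*np.pi)-np.pi
    print(round(PHI-phi,2),np.round(r,1),round(lag*66,2),round(st()[3],4),flush=True)
    if st()[3]<.015: print("slip"); break
    if np.mean(L[-2:])>np.median(L[-15:-3])+1.8: break
json.dump([phi,L],open("w.json","w")); print(st())
```

```text
1.5 [ 2.8 -2.8  9.9] 0.68 0.0185
1.6 [ 3.  -1.6  9.9] 0.64 0.0186
1.7 [ 3.4 -2.7 10.4] 0.54 0.0188
1.8 [ 3.5 -1.8 11.1] 0.49 0.0188
1.9 [ 3.  -1.  11.2] 0.43 0.0184
2.0 [ 3.5 -2.3 11.1] 0.35 0.019
2.1 [ 2. -2. 11.] 0.34 0.0187
2.2 [ 3.3 -1.7 11.8] 0.26 0.0186
2.3 [ 2.8 -1.6 12. ] 0.24 0.0191
2.4 [ 2.  -0.5 12.7] 0.22 0.0187
2.45 [ 4.2 -0.3 12.5] 0.52 0.0187
2.5 [ 4.  -1.1 13.2] 0.56 0.0187
2.55 [ 3.5 -0.8 12.6] 0.58 0.0187
2.6 [ 4.  -1.7 13.6] 0.57 0.0187
2.65 [ 3.1 -1.9 13.4] 0.6 0.0185
2.7 [ 4.5 -0.4 13.4] 0.6 0.0189
2.75 [ 4.7 -0.8 13.2] 0.6 0.0188
2.8 [ 3.9 -0.5 12.9] 0.63 0.0188
2.85 [ 4.5 -1.5 13.2] 0.66 0.0187
2.9 [ 4.1 -0.3 12.5] 0.68 0.0187
2.95 [ 4.1 -1.1 13.1] 0.73 0.0183
3.0 [ 5.  -1.2 13. ] 0.77 0.0189
3.05 [ 3.3 -1.9 13.1] 0.81 0.0188
3.1 [ 4.3 -1.1 12.4] 0.85 0.0187
3.15 [ 4.7 -1.3 13.2] 0.9 0.0188
3.2 [ 4.3 -1.1 12.7] 0.97 0.0187
3.25 [ 4.2 -1.3 12.1] 1.03 0.0188
3.3 [ 3.3 -0.4 13.1] 1.11 0.0185
3.35 [ 4.5 -1.5 11.9] 1.16 0.0184
3.4 [ 4.7 -1.5 12.8] 1.23 0.0187
3.45 [ 4.3 -0.9 12. ] 1.31 0.0185
3.5 [ 4.5 -2.5 11.8] 1.41 0.0183
3.55 [ 4.4 -1.1 12.6] 1.51 0.0187
3.6 [ 4
[... 183 characters left out ...]
.08 0.0189
3.9 [ 4.3  0.5 10.6] 2.16 0.0184
3.95 [ 5.5 -0.3 10.2] 2.29 0.0189
4.0 [ 4.6 -0.1 10.8] 2.39 0.0185
4.05 [ 3.2  0.1 10.4] 2.5 0.0189
4.1 [ 4.7 -0.9  9.8] 2.54 0.0186
4.15 [5.  1.  9.3] 2.59 0.019
4.2 [5.4 1.7 9.6] 2.7 0.0188
4.25 [4.3 2.  9.6] 2.72 0.0185
4.3 [4.  2.1 9.3] 2.75 0.0188
4.35 [5.  0.9 9.3] 2.76 0.0185
4.4 [4.5 1.1 7.8] 2.81 0.0186
4.45 [4.8 1.6 8.1] 2.78 0.0187
4.5 [4.8 3.1 8.2] 2.77 0.0186
4.55 [5.4 2.3 8. ] 2.75 0.0185
4.6 [5.  2.6 7.5] 2.7 0.0187
4.65 [4.7 2.8 6.7] 2.65 0.0187
4.7 [6.2 3.1 7.4] 2.58 0.0188
4.75 [6.7 2.6 7.1] 2.76 0.0186
4.8 [6.5 4.  6.4] 3.09 0.0186
(35.2917, array([ 0.631 , -0.097 ,  0.3124]), array([7.33, 2.15, 6.39]), 0.0186, 59.26151096820831)
```

Run:
```python
from h import *
phi,L=json.load(open("w.json"))
while PHI-phi<4.95:
    phi-=.03; env.movel(tcp(phi),.04); 
    R=[res(phi)]; 
    for _ in range(3): env.dwell(.04); R.append(res(phi))
    r=np.mean(R,0); L.append(r[0]); p=env.get_state()["tcp_pos"][:2]-C
    lag=(np.arctan2(p[1],p[0])-phi+np.pi)%(2*np.pi)-np.pi
    print(round(PHI-phi,2),np.round(r,1),round(R[0][0],1),round(lag*66,2),round(st()[3],4),flush=True)
    if st()[3]<.015: print("slip"); break
    if r[0]>9.3: break
json.dump([phi,L],open("w.json","w")); print(st())
```

```text
4.83 [7.9 3.2 6.1] 7.8 3.55 0.0184
4.86 [8.8 2.9 5.5] 8.2 3.83 0.0186
4.89 [9.6 3.4 5. ] 10.1 4.05 0.0189
(36.4167, array([ 0.6275, -0.1006,  0.312 ]), array([8.45, 4.74, 5.56]), 0.0189, 59.18407380580902)
```

Run:
```python
from h import *
env.grip(.06,60); p=env.get_state()["tcp_pos"]
env.movel(p+[0,0,.07],.2)
p[2]+=.07; ph=-.771; q=best(p,ph+np.pi/2)
env.grip(0,40)
o=np.r_[C+rv(ph)*.108,p[2]]; env.reach(o,q)
# look: where does the handle stand now
i,W=cloud("scene"); cv2.imwrite("pics/s4.png",cv2.resize(i[160:290,300:430],None,fx=4,fy=4))
zf=ZF-.00477*4.83
H=handle(W,C,zf+.014); H=H[H[:,2]<.275]; v=H[:,:2]-C
for lo,hi in((.014,.03),(.03,.05),(.05,.09)):
    k=v[(H[:,2]>zf+lo)&(H[:,2]<=zf+hi)]
    if len(k): m=k.mean(0); print(lo,len(k),m,np.hypot(*m),np.arctan2(m[1],m[0]))
print(H[:,2].max(),zf,st())
```

```text
0.014 47 [ 0.04199814 -0.04925972] 0.06473302112556677 -0.8648029194608287
0.03 35 [ 0.04420166 -0.04809473] 0.0653214333139257 -0.8275531851723639
0.05 76 [ 0.04212625 -0.04873259] 0.06441650347003101 -0.8579803663633121
0.26893027874701025 0.1899609 (39.275, array([ 0.6574, -0.1296,  0.3802]), array([ 0.42, -0.43, -0.14]), 0.0001, 0.0)
```

View pics/s4.png

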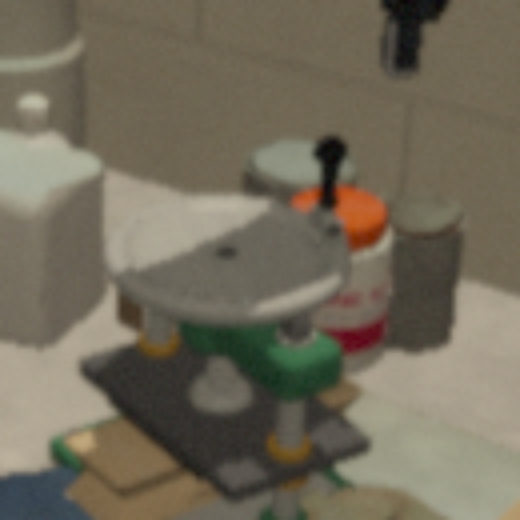

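The handle is upright at (330,170) and the platen is down on the bars. The gripper stands clear at the outer side, so I fold now.

```bash
cat > fold.py <<'E'
from h import *
ph=-.79; zf=.190; n=.073
def at(r,tip): return np.r_[C+rv(ph)*r,tip+n]
E
python3 - <<'E'
from fold import *
def rep(s): f=env.get_state()["force"]; t=[-np.sin(ph),np.cos(ph)]; print(s,"rad",round(f[:2]@rv(ph),1),"tan",round(f[:2]@t,1),"z",round(f[2],1),flush=True)
env.movel(at(.108,.248),.15)
for k,a in enumerate(np.radians([90,83,76,69,62,55,48])):
    b=ball(ph,a,zf); r=np.hypot(*(b[:2]-C)); h=env.movel(at(r+.020,b[2]-.008+.0025*k),.06,stop_force=20); rep((k,h))
    if h: break
env.movel(at(r+.03,.29),.15); env.movel(at(.026,.29),.15)
for tip in(.245,.235,.226,.221):
    h=env.movel(at(.026 if tip>.23 else .022,tip),.06,stop_force=20); rep((tip,h))
    if h: break
h=env.movel(at(.02,.217),.02,stop_force=9); rep(("end",h)); print(st())
E
```

```text
(0, False) rad 0.5 tan -0.3 z -0.3
(1, False) rad -0.2 tan 0.2 z -0.2
(2, False) rad 0.9 tan -1.0 z -0.3
(3, False) rad 0.6 tan 0.5 z 0.5
(4, False) rad 0.6 tan 0.2 z 0.7
(5, False) rad -0.1 tan 0.1 z 0.3
(6, False) rad 0.0 tan 0.0 z -0.3
(0.245, True) rad -8.1 tan -1.1 z 6.8
('end', True) rad -2.7 tan -1.8 z 6.2
(43.7417, array([ 0.5954, -0.0694,  0.3229]), array([-3.12,  0.65,  6.23]), 0.0001, 3.298334777355194)
```

Run:
```python
from fold import *
env.movel(at(.02,.30),.2); env.movel(at(-.04,.33),.25)
i,W=cloud("scene"); a=i[160:290,300:430].copy()
for n in(W,):
    H=handle(n,C,zf+.014); H=H[H[:,2]<.275]; v=H[:,:2]-C
    for lo in(.014,.026,.038,.05,.062):
        k=v[(H[:,2]>zf+lo)&(H[:,2]<=zf+lo+.012)]
        if len(k): m=k.mean(0); print(lo,len(k),m,np.hypot(*m),np.arctan2(m[1],m[0]))
i,W=cloud("top"); cv2.imwrite("pics/c5.png",np.hstack([cv2.resize(x,(400,400)) for x in(a,i[145:275,285:415])])); print(st())
```

```text
0.014 40 [ 0.03985106 -0.05188891] 0.06542603742759781 -0.91586982373889
0.026 30 [ 0.03667801 -0.04045522] 0.054606787659251234 -0.8343290417654119
0.038 34 [ 0.02296487 -0.02936311] 0.03727703697630459 -0.907066082347826
0.05 36 [ 0.01587365 -0.02475752] 0.029409315657557666 -1.0006572508685287
0.062 5 [ 0.01940511 -0.02533589] 0.031913410295215404 -0.9171879889624113
(44.6583, array([ 0.5517, -0.0266,  0.4018]), array([-0.12, -1.14, -0.6 ]), 0.0001, 0.0)
```

View pics/c5.png

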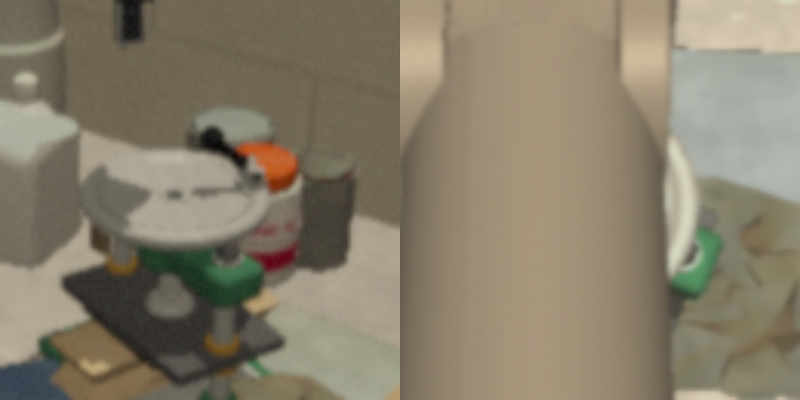

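The pictures show the handle folded about halfway, with the ball at (212,138) on the left. My press landed on the hub side of the ball, so I'll press again from farther out, following the arc.

```bash
sed -i 's/ph=-.79/ph=-.82/' fold.py
python3 - <<'E'
from fold import *
def rep(s): f=env.get_state()["force"]; t=[-np.sin(ph),np.cos(ph)]; print(s,"rad",round(f[:2]@rv(ph),1),"tan",round(f[:2]@t,1),"z",round(f[2],1),"tip",round(env.get_state()["tcp_pos"][2]-n,4),flush=True)
env.movel(at(.044,.31),.25); env.movel(at(.044,.262),.15)
for a in np.radians([50,42,34,26,18,10,4,0]):
    b=ball(ph,a,zf); r=np.hypot(*(b[:2]-C)); h=env.movel(at(r+.009,b[2]+.009),.06,stop_force=20); rep((round(a,2),h))
    if h: break
for tip in(.215,.213,.211):
    h=env.movel(at(.024,tip),.03,stop_force=14); rep((tip,h))
    if env.get_state()["force"][2]>13: break
env.movel(at(.024,.28),.15); env.movel(at(-.04,.33),.3)
i,W=cloud("scene"); cv2.imwrite("pics/s6.png",cv2.resize(i[160:290,300:430],None,fx=4,fy=4))
H=handle(W,C,zf+.011); H=H[H[:,2]<.275]; v=H[:,:2]-C; r=v@rv(ph)
for lo in np.arange(0,.08,.01):
    k=H[(r>lo)&(r<=lo+.01),2]; 
    if len(k): print(round(lo,2),len(k),np.percentile(k,90)-zf)
print(st())
E
```

```text
(np.float64(0.87), False) rad -0.9 tan -0.1 z -0.6 tip 0.254
(np.float64(0.73), False) rad -0.4 tan -1.1 z 0.2 tip 0.249
(np.float64(0.59), False) rad 0.8 tan -0.2 z 0.7 tip 0.2437
(np.float64(0.45), False) rad 0.3 tan -0.0 z 0.5 tip 0.2377
(np.float64(0.31), False) rad -0.1 tan -0.8 z 1.1 tip 0.2313
(np.float64(0.17), False) rad 0.4 tan 0.2 z -0.5 tip 0.2248
(np.float64(0.07), False) rad -0.2 tan -0.4 z 0.2 tip 0.2199
(np.float64(0.0), False) rad -1.8 tan -0.3 z 6.9 tip 0.218
(0.215, False) rad 3.4 tan -0.6 z 10.6 tip 0.2175
(0.213, False) rad 1.1 tan -0.6 z 17.3 tip 0.2167
0.0 5 0.021846678500004324
0.01 35 0.029057113543657392
0.02 20 0.02734691024018543
0.03 19 0.02397729890458264
0.04 16 0.026219419541617495
0.05 22 0.02538353688441286
0.06 38 0.025770797667392542
0.07 16 0.025105244015103445
(49.275, array([ 0.5523, -0.0253,  0.4018]), array([ 0.53, -0.45,  0.2 ]), 0.0, 0.0)
```

View pics/s6.png

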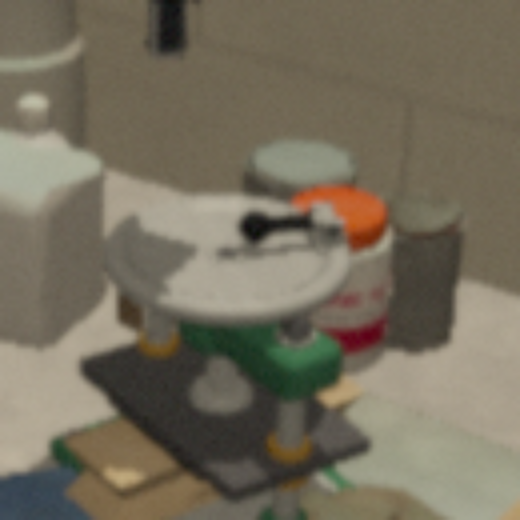

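The handle lies flat: the ball at (255,226) has its top 29 mm above the face, and I felt the hard stop. Handing in.

```bash
python3 -c "
from h import *
print(job.job_done())"
```

```text
the job is handed in; nothing more can be done
None
```

I've handed the job in; the hand-in returned no verdict. The bars are clamped at an estimated 55–70 N (crank about 5 N above running free), the handle is folded flat against its stop, and I saw nothing around the press move.

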